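Crimp a badge with a mallet blow on the sprung pin

ROBOT

A 6-joint arm with a two-finger parallel gripper is mounted at the origin on the work surface. World frame = base frame: x ahead of the robot, y to its left, z up, the work surface at z = 0. Lengths are in m, angles in rad, forces in N, time in s.
With the tool pointing down it reaches from about 0.35 to 0.875 m from the base axis. Payload 4.2 kg.
Tool frame: the origin (TCP) lies at the very end of the fingers, on their centre line; the grasp point (between the pads) lies 19 mm behind it; z points along the fingers, y is the line along which they close (so a half turn about z gives the same grasp; the last joint's range is limited). The gripper opens to 85 mm and grips with 20 to 120 N. Pads are 22 mm wide; open, the fingers measure 114 mm over their backs; the gripper's body (76 mm by 85 mm) begins 54 mm behind the grasp point. The pads swing forward as they close: fully open they stand 13 mm farther back than shut.
Start: joints at [1.595, 0.385, 0.008, 0, -1.194, -0.259], TCP at [0.145, 0.608, 0.231] pointing down, gripper open.
Joint ranges: [-3.14, 3.14], [-1.21, 2.06], [-1.07, 1.41], [-3.16, 2.05], [-2.99, -0.16], [-3.1, 3.1]. Speed limits (rad/s): [2.79, 2.79, 3.14, 3.14, 3.14, 3.14].

INTERFACE

Orientations are given as a 3x3 rotation matrix whose columns are the frame's x, y, z axes.
In Python, from bench import env gives the robot as it stands. The module is installed in compiled form; this text tells all that it offers.
- The arm moves only by the tool play_rows, never from a script. Its arguments are lists of equal length, an entry for each row: "offset": the shift along the tool's x, y, z in mm, a list of three; "yaw": the turn about the tool's z in rad; "hand": the closure in counts, from 0 (fully open) to 255 (shut). A call has exactly 10 rows; each row shifts and turns the commanded pose from where the row before left it, along the tool's axes as they then stand; what a row does not reach is not made up. A row lasts 1/12 s, in which the tool goes at most 41.7 mm and 7.16 degrees, less where a joint would pass 70% of its speed; a pose out of reach is approached as far as the arm can. A call with a gripper value outside its range is refused whole. The fingers move at their own pace and stop on an object; "newtons" is the grip in N (left out, the last holds). Time passes only in rows, so rows that do not move let the fingers close, or fill a call up. It gives the time, the measured TCP pose, the force, the opening and the grip force at its end, in the units of the state.
- env.read_state(): the state, without advancing time (a new reading comes with each control period).
- env.grab_frame(name): name is "scene" or "top" or "wrist"; returns the picture (384x512x3 uint8, blue, green, red); there is no depth.
- env.get_calibration(name): a dict with "fx", "fy", "cx", "cy" (pixels), "k1" (the pictures are not rectified: a ray, as slopes to the right and down, at radius r is drawn at 1 + k1 r^2 times it, then the intrinsics apply), "pose" (4x4, takes a point from camera to world coordinates). Camera axes: x right, y up, looking along -z (the intrinsics and any distortion apply to the point x, -y, -z); pixel columns grow to the right and rows downward; lengths in m; the calibration is good to about 2 mm. A picture is of the moment at which its call begins: read the wrist's pose just before it. get_calibration takes no time and is no camera call; for the wrist camera it gives the pose at the moment of the call.
- env.job_done(): hands the job in; it is judged then, once.
The state is a dict: "time_s": time; "joints": joint angles; "qvel": joint speeds; "joint_efforts": joint torques, N m; "tool_pos": TCP position; "orientation": TCP orientation; "force": force on the tool from outside, world axes, zero at the start; "moment": the same for the moment, N m; "gripper_width": opening from 0.0 (shut) to 1.0 (fully open); "grip_force": force on a finger pad.
Only numpy, scipy, OpenCV 4.12 (cv2) and the standard library are available. Lean on these libraries where they do the work, as an engineer would, in place of code of your own. Each camera call takes 0.05 s, during which the arm holds its last target. There are 200 camera calls.

TASK

Drop the one large badge flat into the round pocket of the crimping block and let go of it. Then take the mallet and, with it held in the gripper, strike the sprung pin with a brisk blow (not a slow press) that drives it down by at least two thirds of its 24 mm travel. Lift off so that the pin springs back up, set the mallet down on the table off the block, and leave the badge in its pocket and the other things where they are.

Things in the scene. Friction and masses are not known exactly. Their poses are not given: they have to be found in the camera images.
- block: Crimping block, fixed to the table: black base plate 140 x 230 x 10 mm, on it an aluminium block 120 (x) x 210 (y) mm whose top face is 40 mm above the table. Origin at the centre of its underside. The pocket lies towards its +y end (52 mm from the centre), the sprung pin towards its -y end (55 mm from the centre).
- pocket (a point): Centre of the floor of the round pocket in the block's top: 62 mm across, 8 mm deep, open above; its floor is 32 mm above the table.
- pin_top (a point): Centre of the top of the steel pin's flat round cap (38 mm across, 12 mm thick), 100 mm above the table when up. A spring with coils shows under the cap, and below it a dark guide bush of 34 mm diameter.
- pin (a joint): Travel of the sprung pin: 0 = up, 0.024 m = on its hard stop. The badge is crimped once the pin has gone down 16 mm or more. Its spring resists with 6 N at the start and 16 N at the end, and returns it.
- badge: The large badge: plain steel disc, 56 mm across, 12 mm thick, with a bevelled upper edge, lying on the table bevel up, 35 g. Origin at the centre of its underside, z up. There are two small badges as well.
- mallet: Soft-face mallet, about 0.45 kg, standing on a striking face: head upright, 94 mm tall, a square steel middle 44 x 44 mm from 22 to 72 mm height, a white face 40 mm across and 22 mm thick at each end. Round wooden handle, 21 mm thick, sticks out level 125 mm from the middle along the mallet's -x, at 47 mm height. Origin: centre of the lower face, z up. Grip it by the middle or handle.
- mallet_head (a point): Centre of the mallet's head, 47 mm above its lower striking face.
- small_a: Small badge, a bystander: steel disc 36 mm across, 12 mm thick. Origin at the centre of its underside.
- small_b: The other small badge, same size, a bystander.
- green_bottle: Green bottle, a bystander, 64 mm across, 210 mm tall. Origin at the centre of its underside.
- pin_jar: Small clear jar with yellow cap, a bystander, 44 mm across, 60 mm tall. Origin at the centre of its underside.
- driver: Screwdriver lying on the table beyond the block, a bystander, about 200 mm long.
There are look-alikes about, which are no part of the job. Leave any turquoise look-alike of the badge alone.

How it is judged:
By the outcome, as a careful person would: the job done as asked, in the order asked, and still so for the second after the job is handed in, with the robot touching nothing.
It also fails if it takes over 48 s, if anything falls off the work surface, if the arm or the gripper's body presses on something with over 40 N, if the wrist force passes 120 N, or if a joint passes its speed limit or range.

## Working session

There is one attempt and no reset: what is moved stays moved. The work goes in short steps, Python scripts to look and compute and a tool call to move; the robot and the scene stay as the last step left them, time stands still between calls to the robot, and variables do not carry over. Pictures are saved under pics/ and viewed, at most 10 in all, crops included, and the job is handed in when it is done.

Besides the shell and the picture viewer there is one more tool, called after "Request:" as a command line: name --pt "numbers of a row" for each row, then --argument value for the rest. play_rows: Moves the arm, as the interface text tells. Its arguments: {"type":"object","properties":{"offset":{"type":"array","items":{"type":"array","items":{"type":"number"}}},"yaw":{"type":"array","items":{"type":"number"}},"hand":{"type":"array","items":{"type":"number"}},"newtons":{"type":"number"}},"required":["offset","yaw","hand"]}

```bash
mkdir -p pics
cat > h.py <<'E'
import numpy as np, cv2
from bench import env
def grab(n,f):
    s=env.read_state(); c=env.get_calibration(n); im=env.grab_frame(n); cv2.imwrite('pics/'+f,im); np.save('pics/'+f+'.npy',np.r_[[c[k] for k in('fx','fy','cx','cy','k1')],np.array(c['pose']).ravel()]); return im
def px2w(f,u,v,z):
    a=np.load('pics/'+f+'.npy'); fx,fy,cx,cy,k1=a[:5]; T=a[5:].reshape(4,4)
    K=np.array([[fx,0,cx],[0,fy,cy],[0,0,1]])
    p=cv2.undistortPoints(np.array([[[u,v]]],float),K,np.array([k1,0,0,0]))[0,0]
    d=T[:3,:3]@np.array([p[0],-p[1],-1]); o=T[:3,3]
    return o+d*(z-o[2])/d[2]
def w2px(f,P):
    a=np.load('pics/'+f+'.npy'); fx,fy,cx,cy,k1=a[:5]; T=a[5:].reshape(4,4)
    q=T[:3,:3].T@(np.array(P)-T[:3,3]); x,y=q[0]/-q[2],-q[1]/-q[2]; s=1+k1*(x*x+y*y)
    return np.array([fx*x*s+cx,fy*y*s+cy])
E
python3 - <<'E'
from h import *
a=grab('top','top0.png'); b=grab('scene','scene0.png')
cv2.imwrite('pics/top0x.png',cv2.resize(a,(800,600),interpolation=cv2.INTER_CUBIC))
cv2.imwrite('pics/sc0x.png',cv2.resize(b,(800,600),interpolation=cv2.INTER_CUBIC))
s=env.read_state(); print(s)
for n in('top','scene','wrist'): print(env.get_calibration(n))
E
```

```text
{'time_s': 0.1, 'joints': array([ 1.59463283e+00,  3.85492720e-01,  6.77941241e-03, -4.09363111e-04,
       -1.19400485e+00, -2.58553167e-01]), 'qvel': array([-1.16259718e-03, -1.19249723e-03,  3.46879030e-03,  1.80846840e-03,
       -2.85193749e-04,  1.35443953e-05]), 'joint_efforts': array([ 6.23698998e-04, -3.93317020e+01,  1.88930118e+01,  4.19797495e+00,
       -2.59114575e-03,  1.61173496e-06]), 'tool_pos': array([0.14525193, 0.60736122, 0.23033352]), 'orientation': array([[ 9.72545171e-01, -2.32713943e-01, -3.34733353e-04],
       [-2.32714151e-01, -9.72543263e-01, -1.93033158e-03],
       [ 1.23672406e-04,  1.95523184e-03, -9.99998081e-01]]), 'force': array([ 0.10592061, -0.33805308,  0.41235753]), 'moment': array([0.01464805, 0.04346321, 0.00603085]), 'grip_force': 0.0, 'gripper_width': 1.0038430436776444}
{'fx': 383.4723468376742, 'fy': 383.4723468376742, 'cx': 258.5296469773449, 'cy': 186.9227493711984, 'k1': 0.014146959938303543, 'pose': array([[ 0.05330933,  0.97357472, -0.22205942,  0.28573368],
       [-0.99856171,  0.05070182, -0.01743069, -0.03397409],
       [-0.005
[... 178 characters left out ...]
344102, 'cy': 186.20655132516418, 'k1': -0.08260918633104726, 'pose': array([[-0.77858009, -0.46834598,  0.41769017,  0.94638566],
       [ 0.62725164, -0.56043572,  0.54080234,  0.5247797 ],
       [-0.01919411,  0.68305479,  0.73011488,  0.81835288],
       [ 0.        ,  0.        ,  0.        ,  1.        ]])}
{'fx': 330.44420046736514, 'fy': 330.44420046736514, 'cx': 250.65985385193747, 'cy': 186.0369148040175, 'k1': 0.02771697059847734, 'pose': array([[-0.23392658,  0.92094855,  0.31166028,  0.22430529],
       [-0.97225307, -0.22208439, -0.07350163,  0.58858015],
       [ 0.00152366, -0.32020665,  0.9473465 ,  0.37353835],
       [ 0.        ,  0.        ,  0.        ,  1.        ]])}
```

View pics/top0x.png

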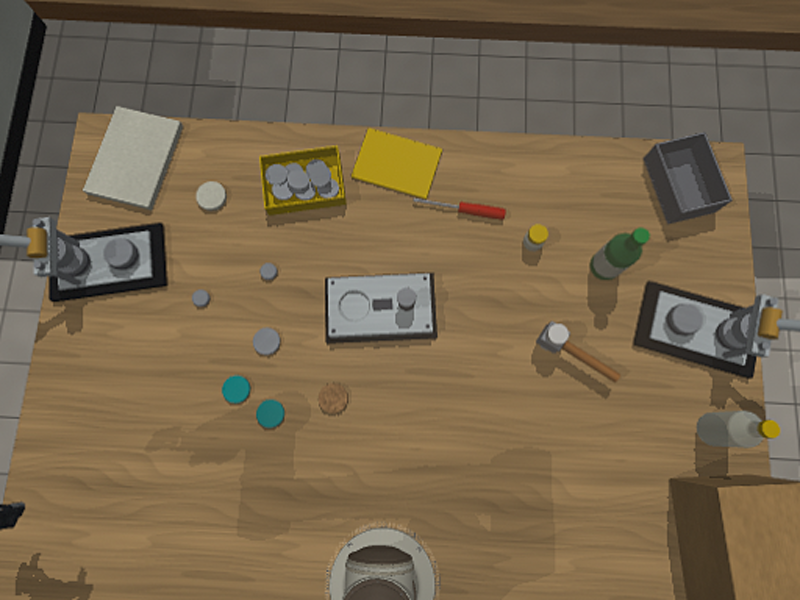

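View pics/sc0x.png

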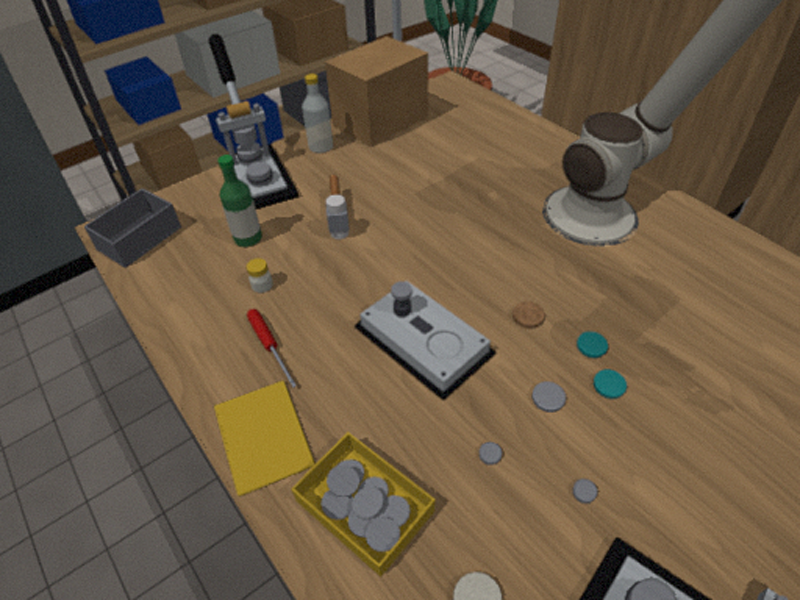

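Top view (800x600 px): the block is at (380,307), with its pocket at (354,305) and pin at (406,297). The mallet head is at (556,335), with its handle running to (617,378). Badge candidates:
- **Plain steel large disc (266,341):** fits the description, about 56 mm and bare steel.
- **Turquoise discs (236,390) and (270,414):** look-alikes, excluded.
- **Copper/cork disc (333,398), cream disc (210,195) and discs in the yellow box:** wrong colour or place.
- **Small steel discs (201,298) and (268,271):** the bystanders.

Next I'll measure and take one enlarged crop to confirm.

Run:
```python
from h import *
f='top0.png'; im=cv2.imread('pics/'+f)
g=lambda n,u,v,z:print(n,px2w(f,u*.64,v*.64,z).round(4))
g('badge',266,341,.012);g('badgeL',252.5,341,.012);g('badgeR',280,341,.012)
for n,u,v in(('sa',201,298),('sb',268,271),('tq1',236,390),('tq2',270,414),('cork',333,398)): g(n,u,v,.012)
g('pocket',354,305,.04);g('pin',406,297,.1);g('mtop',558,334,.094);g('hend',617,378,.047)
for u,v in((326,279),(432,274),(436,335),(328,341)): g('corner',u,v,.04)
g('jar',538,234,.06); g('bottle',640,237,.21);g('drv',460,208,.01)
s='scene0.png'
for n,u,v,z in(('badge',549,396,.012),('pocket',445,345,.036),('pin',401,291,.1),('mtop',336,203,.094)): print('scene',n,px2w(s,u*.64,v*.64,z).round(4))
c=im[150:300,120:400]; cv2.imwrite('pics/crop1.png',cv2.resize(c,(784,420),interpolation=cv2.INTER_CUBIC))
```

```text
badge [0.4466 0.2659 0.012 ]
badgeL [0.4451 0.2936 0.012 ]
badgeR [0.4481 0.2371 0.012 ]
sa [0.5297 0.411  0.012 ]
sb [0.5951 0.2772 0.012 ]
tq1 [0.3442 0.3159 0.012 ]
tq2 [0.3005 0.2424 0.012 ]
cork [0.3385 0.1189 0.012 ]
pocket [0.5258 0.0876 0.04  ]
pin [ 0.5348 -0.0182  0.1   ]
mtop [ 0.4787 -0.3132  0.094 ]
hend [ 0.4055 -0.4395  0.047 ]
corner [0.5773 0.1491 0.04  ]
corner [ 0.5992 -0.0683  0.04  ]
corner [ 0.4729 -0.0818  0.04  ]
corner [0.4494 0.1345 0.04  ]
jar [ 0.69   -0.2814  0.06  ]
bottle [ 0.642  -0.4311  0.21  ]
drv [ 0.7577 -0.1233  0.01  ]
scene badge [0.4508 0.271  0.012 ]
scene pocket [0.5261 0.0915 0.036 ]
scene pin [ 0.5406 -0.0115  0.1   ]
scene mtop [ 0.4844 -0.3002  0.094 ]
```

View pics/crop1.png

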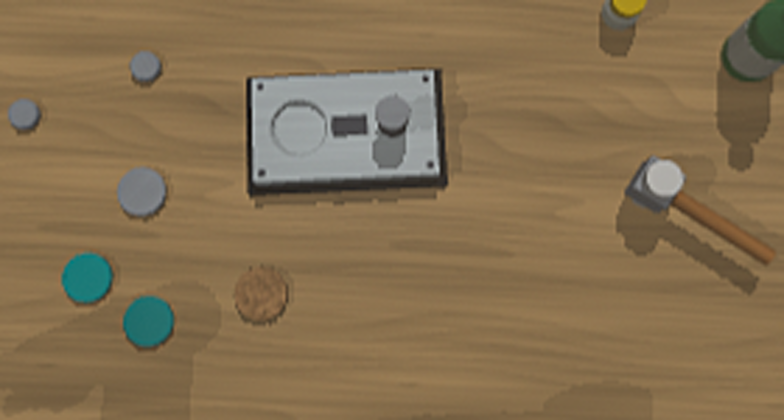

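The crop confirms it: the disc at crop (142,192) is plain grey steel and clearly larger than the two small ones, and it isn't turquoise. The badge is at about (0.448, 0.268). Moving above it.

Request:
play_rows --pt "31 21.5 6" --pt "31 21.5 6" --pt "31 21.5 6" --pt "31 21.5 6" --pt "31 21.5 6" --pt "31 21.5 6" --pt "31 21.5 6" --pt "31 21.5 6" --pt "31 21.5 6" --pt "31 21.5 6" --yaw '[0,0,0,0,0,0,0,0,0,0]' --hand '[0,0,0,0,0,0,0,0,0,0]' --newtons 40

```text
time_s: 0.93
tool_pos: [0.3975, 0.3249, 0.1709]
orientation: [[0.973, -0.232, -0.0], [-0.232, -0.973, -0.0], [-0.0, 0.0, -1.0]]
force: [0.8, 0.8, 1.2]
gripper_width: 1.004
grip_force: 0.0
```

Request:
play_rows --pt "20 15 5" --pt "20 15 5" --pt "16 12 5" --pt "8 5 5" --pt "0 0 0" --pt "0 0 0" --pt "0 0 0" --pt "0 0 0" --pt "0 0 0" --pt "0 0 0" --yaw '[0,0,0,0,0,0,0,0,0,0]' --hand '[0,0,0,0,0,0,0,0,0,0]'

```text
time_s: 1.77
tool_pos: [0.4478, 0.2667, 0.1516]
orientation: [[0.973, -0.231, 0.0], [-0.231, -0.973, 0.0], [0.0, -0.001, -1.0]]
force: [-0.2, -0.4, 0.5]
gripper_width: 1.001
grip_force: 0.0
```

Run:
```python
from h import *
s=env.read_state(); im=grab('wrist','w1.png')
cv2.imwrite('pics/w1x.png',cv2.resize(im,(800,600),interpolation=cv2.INTER_CUBIC))
print(s['time_s'],s['tool_pos'],s['orientation'].round(3).tolist(), w2px('w1.png',[.448,.268,.012])/.64)
```

```text
1.7667 [0.44783946 0.26674916 0.15160892] [[0.973, -0.231, 0.0], [-0.231, -0.973, 0.0], [0.0, -0.001, -1.0]] [389.71870769 267.05517584]
```

View pics/w1x.png

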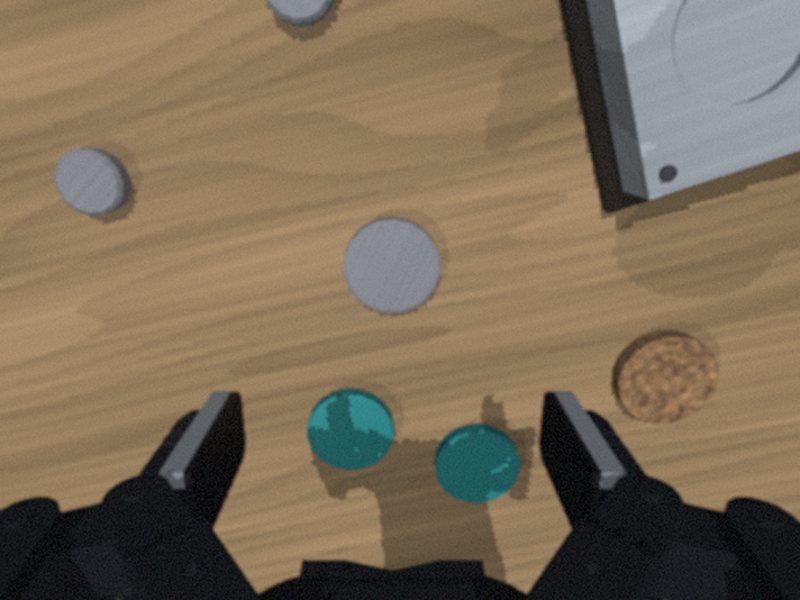

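Wrist view: the badge is centred at (392,266), against a predicted (390,267), so the estimate is within about 1 mm. The turquoise discs (350,428) and (477,462) are clear of the fingers' path. Going straight down to grip.

Request:
play_rows --pt "0 0 25" --pt "0 0 30" --pt "0 0 30" --pt "0 0 25" --pt "0 0 15" --pt "0 0 10" --pt "0 0 8" --pt "0 0 5" --pt "0 0 2.5" --pt "0 0 0" --yaw '[0,0,0,0,0,0,0,0,0,0]' --hand '[0,0,0,0,0,0,0,0,0,0]' --newtons 40

```text
time_s: 2.65
tool_pos: [0.4483, 0.2663, 0.001]
orientation: [[0.973, -0.233, 0.0], [-0.233, -0.973, 0.0], [0.0, -0.001, -1.0]]
force: [0.3, 0.0, 0.2]
gripper_width: 0.998
grip_force: 0.0
```

Request:
play_rows --pt "0 0 0" --pt "0 0 0" --pt "0 0 0" --pt "0 0 0" --pt "0 0 0" --pt "0 0 0" --pt "0 0 0" --pt "0 0 0" --pt "0 0 0" --pt "0 0 0" --yaw '[0,0,0,0,0,0,0,0,0,0]' --hand '[60,70,80,90,110,130,130,130,130,130]'

```text
time_s: 3.48
tool_pos: [0.4485, 0.2663, 0.0022]
orientation: [[0.973, -0.232, 0.001], [-0.232, -0.973, 0.001], [0.001, -0.001, -1.0]]
force: [-2.1, -0.8, 7.7]
gripper_width: 0.623
grip_force: 40.4
```

Width of 0.623 is 53 mm, less than 56 mm, and the fingers were pushed up. They are probably on the bevel, so I'll reopen, go 4 mm lower and grip gently.

Request:
play_rows --pt "0 0 0" --pt "0 0 0" --pt "0 0 0" --pt "0 0 2" --pt "0 0 2" --pt "0 0 0" --pt "0 0 0" --pt "0 0 0" --pt "0 0 0" --pt "0 0 0" --yaw '[0,0,0,0,0,0,0,0,0,0]' --hand '[50,50,50,50,50,60,70,75,75,75]' --newtons 20

```text
time_s: 4.32
tool_pos: [0.4482, 0.266, -0.0032]
orientation: [[0.973, -0.233, 0.0], [-0.233, -0.973, 0.0], [0.0, -0.0, -1.0]]
force: [-0.1, 0.0, 0.5]
gripper_width: 0.707
grip_force: 0.0
```

Request:
play_rows --pt "0 0 0" --pt "0 0 0" --pt "0 0 0" --pt "0 0 0" --pt "0 0 0" --pt "0 0 0" --pt "0 0 0" --pt "0 0 0" --pt "0 0 0" --pt "0 0 0" --yaw '[0,0,0,0,0,0,0,0,0,0]' --hand '[80,85,90,95,100,105,110,115,115,115]'

```text
time_s: 5.15
tool_pos: [0.4483, 0.2661, -0.0028]
orientation: [[0.973, -0.232, 0.0], [-0.232, -0.973, 0.0], [0.0, -0.0, -1.0]]
force: [-1.6, 0.2, 6.2]
gripper_width: 0.647
grip_force: 20.7
```

Request:
play_rows --pt "0 0 0" --pt "0 0 0" --pt "0 0 -3" --pt "0 0 -8" --pt "0 0 -15" --pt "0 0 -20" --pt "0 0 -20" --pt "0 0 -15" --pt "0 0 -5" --pt "0 0 0" --yaw '[0,0,0,0,0,0,0,0,0,0]' --hand '[120,120,120,120,120,120,120,120,120,120]' --newtons 30

```text
time_s: 5.98
tool_pos: [0.4487, 0.2666, 0.0843]
orientation: [[0.973, -0.233, 0.002], [-0.233, -0.973, 0.003], [0.002, -0.003, -1.0]]
force: [0.1, 0.3, 0.1]
gripper_width: 0.635
grip_force: 31.7
```

Run:
```python
from h import *
s=env.read_state(); im=grab('wrist','w2.png')
cv2.imwrite('pics/w2x.png',cv2.resize(im,(800,600),interpolation=cv2.INTER_CUBIC))
p=s['tool_pos'];print(p,w2px('w2.png',[p[0],p[1],p[2]+.016])/.64, w2px('w2.png',p)/.64)
```

```text
[0.44874201 0.2666264  0.08426788] [391.52356272 418.46407369] [391.71062816 390.09433601]
```

View pics/w2x.png

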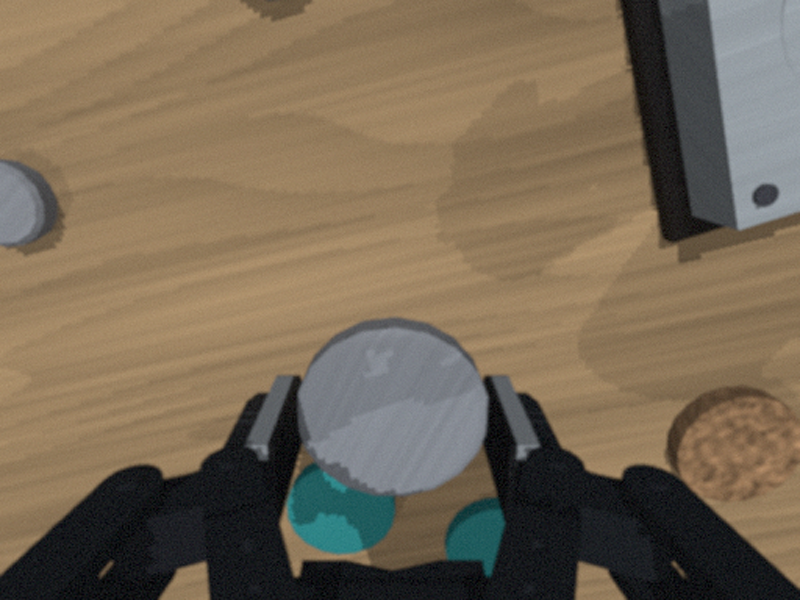

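Wrist view: the badge is off the table between the pads, at about (299..488, 320..494). I'll check that it's level by comparing it with a projected flat disc, and work out the pocket offset.

Run:
```python
from h import *
p=np.array([0.4487,0.2666,0.0843]);R=env.read_state()['orientation']
t=np.linspace(0,2*np.pi,73)
for dx in(0,.002,.004):
  for zo,r in((.0148,.0255),(.0105,.028)):
    for tilt in(0,.06,-.06):
      P=np.array([w2px('w2.png',p+R@np.array([dx+r*np.cos(a),r*np.sin(a),-zo+tilt*r*np.cos(a)]))/.64 for a in t])
      print(dx,zo,r,tilt,P.min(0).round(),P.max(0).round())
# refined block pose from corners in top view + w1 pocket arc
f='top0.png'
C=np.array([px2w(f,u*.64,v*.64,.04)[:2] for u,v in((328,281),(432,274),(436,333),(329,337))]);print(C.mean(0))
for u,v in ((254,87),(439,70),(445,182),(254,189)): print(px2w(f,120+u/2.8,150+v/2.8,.04).round(4))
for u,v in ((298.5,128),): print('pocket',px2w(f,120+u/2.8,150+v/2.8,.04).round(4))
```

```text
0 0.0148 0.0255 0 [302. 334.] [481. 490.]
0 0.0148 0.0255 0.06 [302. 332.] [481. 494.]
0 0.0148 0.0255 -0.06 [302. 336.] [481. 487.]
0 0.0105 0.028 0 [296. 319.] [487. 488.]
0 0.0105 0.028 0.06 [296. 317.] [487. 491.]
0 0.0105 0.028 -0.06 [296. 322.] [488. 484.]
0.002 0.0148 0.0255 0 [302. 327.] [482. 485.]
0.002 0.0148 0.0255 0.06 [302. 325.] [482. 488.]
0.002 0.0148 0.0255 -0.06 [302. 329.] [482. 481.]
0.002 0.0105 0.028 0 [296. 313.] [488. 482.]
0.002 0.0105 0.028 0.06 [296. 311.] [488. 486.]
0.002 0.0105 0.028 -0.06 [296. 315.] [488. 479.]
0.004 0.0148 0.0255 0 [301. 320.] [482. 479.]
0.004 0.0148 0.0255 0.06 [302. 318.] [482. 483.]
0.004 0.0148 0.0255 -0.06 [301. 322.] [482. 476.]
0.004 0.0105 0.028 0 [295. 306.] [488. 477.]
0.004 0.0105 0.028 0.06 [295. 304.] [488. 480.]
0.004 0.0105 0.028 -0.06 [295. 308.] [488. 473.]
[0.52676568 0.03198939]
[0.5694 0.1418 0.04  ]
[ 0.6005 -0.0692  0.04  ]
[ 0.471  -0.0815  0.04  ]
[0.4519 0.1322 0.04  ]
pocket [0.5241 0.0873 0.04  ]
```

The badge is level and centred along the tool x axis. Moving to just short of the pocket for a close look.

Request:
play_rows --pt "4 10 -10" --pt "8 22 -10" --pt "8 22 -10" --pt "8 22 0" --pt "8 22 0" --pt "8 22 0" --pt "8 20 0" --pt "6 11 0" --pt "2 5 0" --pt "0 0 0" --yaw '[0,0,0,0,0,0,0,0,0,0]' --hand '[120,120,120,120,120,120,120,120,120,120]'

```text
time_s: 6.87
tool_pos: [0.4697, 0.0988, 0.1123]
orientation: [[0.972, -0.235, -0.002], [-0.235, -0.972, -0.001], [-0.001, 0.001, -1.0]]
force: [-0.2, -1.0, -0.9]
gripper_width: 0.637
grip_force: 31.8
```

Run:
```python
from h import *
s=env.read_state(); im=grab('wrist','w3.png')
cv2.imwrite('pics/w3x.png',cv2.resize(im,(800,600),interpolation=cv2.INTER_CUBIC))
print(s['time_s'],s['tool_pos'],s['gripper_width'],w2px('w3.png',[.525,.088,.04])/.64)
```

```text
6.8667 [0.46973275 0.0988361  0.11225748] 0.637144280861354 [385.42351868 179.93352252]
```

View pics/w3x.png

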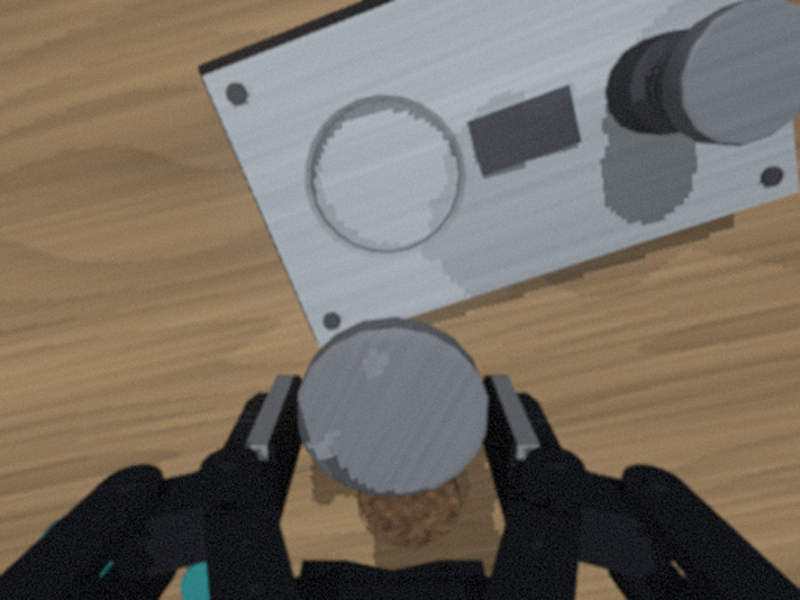

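Wrist view: the pocket rim spans (306..464, 95..252), so its centre is about (385,174). The pin cap centre is at about (752,72). Converting both.

Run:
```python
from h import *
f='w3.png'
t=np.linspace(0,2*np.pi,73)
c=px2w(f,385*.64,174*.64,.04)
for k in range(3):
  P=np.array([w2px(f,c+.031*np.array([np.cos(a),np.sin(a),0]))/.64 for a in t]); lo,hi=P.min(0),P.max(0)
  m=(np.array([306,95])+[464,252])/2-(lo+hi)/2; print(c.round(4),lo.round(),hi.round())
  q=w2px(f,c)/.64+m; c=px2w(f,q[0]*.64,q[1]*.64,.04)
s=env.read_state(); print((s['orientation'].T@(c-s['tool_pos'])*1000).round(1), s['tool_pos'])
print('pin',px2w(f,752*.64,72*.64,.1).round(4))
for u,v in((680,72),(752,145)):print(px2w(f,u*.64,v*.64,.1).round(4))
```

```text
[0.5274 0.0876 0.04  ] [309.  92.] [461. 248.]
[0.526  0.0879 0.04  ] [309.  96.] [461. 251.]
[0.526  0.0879 0.04  ] [309.  96.] [461. 251.]
[57.4 -1.7 72.4] [0.46992347 0.09968923 0.11240661]
pin [ 0.5357 -0.0187  0.1   ]
[5.405e-01 1.000e-04 1.000e-01]
[ 0.516  -0.0185  0.1   ]
```

Request:
play_rows --pt "10 0 0" --pt "15 -1 0" --pt "15 -1 0" --pt "12 -0.3 10" --pt "6 0 20" --pt "0 0 20" --pt "0 0 13" --pt "0 0 8" --pt "0 0 0" --pt "0 0 0" --yaw '[0,0,0,0,0,0,0,0,0,0]' --hand '[120,120,120,120,120,120,120,120,120,120]'

```text
time_s: 7.75
tool_pos: [0.5276, 0.0896, 0.0417]
orientation: [[0.973, -0.232, -0.0], [-0.232, -0.973, -0.0], [0.0, 0.0, -1.0]]
force: [-0.0, -0.3, -0.2]
gripper_width: 0.637
grip_force: 31.8
```

Run:
```python
from h import *
s=env.read_state(); print((s['orientation'].T@(np.array([.526,.0879,.037])-s['tool_pos'])*1000).round(1), s['force'])
```

```text
[-1.2  2.   4.7] [-0.01469966 -0.29292783 -0.20281432]
```

Request:
play_rows --pt "-0.7 1.4 0" --pt "0 0 2.5" --pt "0 0 2" --pt "0 0 0" --pt "0 0 0" --pt "0 0 0" --pt "0 0 0" --pt "0 0 0" --pt "0 0 0" --pt "0 0 0" --yaw '[0,0,0,0,0,0,0,0,0,0]' --hand '[120,120,120,120,120,70,70,65,60,50]'

```text
time_s: 8.58
tool_pos: [0.5262, 0.0879, 0.0374]
orientation: [[0.973, -0.233, 0.0], [-0.233, -0.973, 0.0], [0.0, -0.0, -1.0]]
force: [0.2, 0.3, 0.3]
gripper_width: 0.804
grip_force: 0.0
```

Request:
play_rows --pt "0 0 0" --pt "0 0 -5" --pt "0 0 -15" --pt "-5 0 -20" --pt "-20 0 -20" --pt "-20 0 -15" --pt "-15 0 0" --pt "0 0 0" --pt "0 0 0" --pt "0 0 0" --yaw '[0,0,0,0,0,0,0,0,0,0]' --hand '[40,30,0,0,0,0,0,0,0,0]'

```text
time_s: 9.42
tool_pos: [0.4684, 0.1019, 0.1124]
orientation: [[0.973, -0.232, 0.001], [-0.232, -0.973, 0.0], [0.001, -0.0, -1.0]]
force: [0.1, 0.5, 0.4]
gripper_width: 1.0
grip_force: 0.0
```

Run:
```python
from h import *
im=grab('wrist','w4.png')
cv2.imwrite('pics/w4x.png',cv2.resize(im,(800,600),interpolation=cv2.INTER_CUBIC))
```

```text
(no output)
```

View pics/w4x.png

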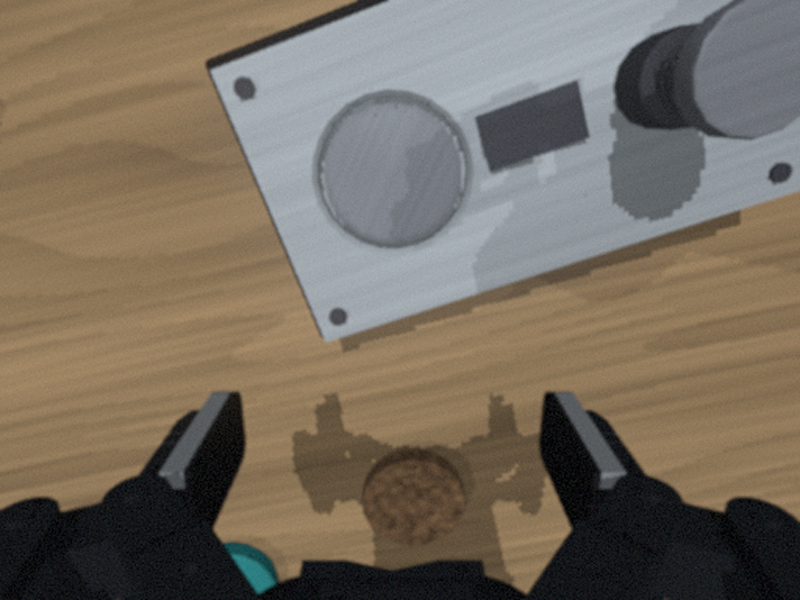

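Wrist view: the badge lies flat inside the pocket, centred at (393,170), with the rim visible all round. Next is the mallet, starting with a raised transit towards it.

Request:
play_rows --pt "5 15 -20" --pt "10 34 -15" --pt "10 36 -15" --pt "10 37 -15" --pt "10 37 -15" --pt "10 37 -15" --pt "10 37 -15" --pt "10 37 -10" --pt "10 37 -10" --pt "10 37 -10" --yaw '[0,0,0,0,0,0,0,0,0,0]' --hand '[0,0,0,0,0,0,0,0,0,0]'

```text
time_s: 10.3
tool_pos: [0.4802, -0.2574, 0.2524]
orientation: [[0.972, -0.233, -0.001], [-0.233, -0.972, 0.0], [-0.001, 0.0, -1.0]]
force: [0.5, 0.2, -0.0]
gripper_width: 1.001
grip_force: 0.0
```

Request:
play_rows --pt "8 36 0" --pt "4 19 0" --pt "0 0 0" --pt "0 0 0" --pt "0 0 0" --pt "0 0 0" --pt "0 0 0" --pt "0 0 0" --pt "0 0 0" --pt "0 0 0" --yaw '[0.12,0,0.12,0.12,0.12,0.12,0.12,0.12,0.12,0.12]' --hand '[0,0,0,0,0,0,0,0,0,0]'

```text
time_s: 11.13
tool_pos: [0.4769, -0.3116, 0.2513]
orientation: [[0.247, -0.969, -0.002], [-0.969, -0.247, 0.0], [-0.001, 0.001, -1.0]]
force: [0.2, 0.4, -0.3]
gripper_width: 1.0
grip_force: 0.0
```

Run:
```python
from h import *
s=env.read_state(); R=s['orientation']; print(s['time_s'],s['tool_pos'],s['joints'].round(3),np.arctan2(R[1,0],R[0,0]))
```

```text
11.1333 [ 0.47694482 -0.31164939  0.25134912] [-0.294  0.278 -0.098  0.    -1.197  0.544] -1.3215892317741922
```

Request:
play_rows --pt "0 0 0" --pt "0 0 0" --pt "0 0 0" --pt "0 0 0" --pt "0 0 0" --pt "0 0 0" --pt "0 0 0" --pt "0 0 0" --pt "0 0 0" --pt "0 0 0" --yaw '[0.12,0.12,0.12,0.12,0.12,0.12,0.05,0,0,0]' --hand '[0,0,0,0,0,0,0,0,0,0]'

```text
time_s: 11.97
tool_pos: [0.4768, -0.3112, 0.2518]
orientation: [[-0.491, -0.871, -0.001], [-0.871, 0.491, 0.0], [0.0, 0.001, -1.0]]
force: [-0.4, 0.2, -0.1]
gripper_width: 0.997
grip_force: 0.0
```

Run:
```python
from h import *
im=grab('wrist','w5.png'); s=env.read_state()
cv2.imwrite('pics/w5x.png',cv2.resize(im,(800,600),interpolation=cv2.INTER_CUBIC))
R=s['orientation'];print(s['tool_pos'],np.arctan2(R[1,0],R[0,0]),w2px('w5.png',[.479,-.313,.094])/.64)
```

```text
[ 0.47679552 -0.31119836  0.2519422 ] -2.0841500677098415 [385.06806481 260.26564006]
```

View pics/w5x.png

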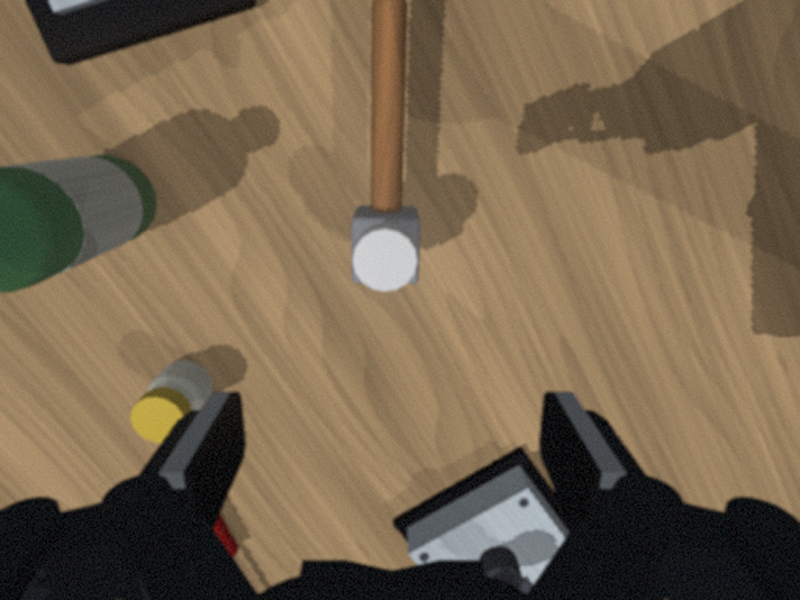

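Wrist view: the mallet's white face is centred at (385,260), exactly as predicted, and the handle runs straight up the image, so the yaw is aligned. Descending around the head with the gripper open.

Request:
play_rows --pt "0 -1 20" --pt "0.5 -1 30" --pt "0 -0.8 35" --pt "0 0 35" --pt "0 0 32" --pt "0 0 25" --pt "0 0 20" --pt "0 0 15" --pt "0 0 8" --pt "0 0 2" --yaw '[0,0,0,0,0,0,0,0,0,0]' --hand '[0,0,0,0,0,0,0,0,0,0]'

```text
time_s: 12.85
tool_pos: [0.4781, -0.3125, 0.0287]
orientation: [[-0.491, -0.871, -0.003], [-0.871, 0.491, 0.001], [0.001, 0.003, -1.0]]
force: [-0.4, -0.5, 0.7]
gripper_width: 0.998
grip_force: 0.0
```

Request:
play_rows --pt "0 0 0" --pt "0 0 0" --pt "0 0 0" --pt "0 0 0" --pt "0 0 0" --pt "0 0 0" --pt "0 0 0" --pt "0 0 0" --pt "0 0 0" --pt "0 0 0" --yaw '[0,0,0,0,0,0,0,0,0,0]' --hand '[60,90,105,115,125,135,145,160,180,180]' --newtons 100

```text
time_s: 13.68
tool_pos: [0.4803, -0.3132, 0.032]
orientation: [[-0.491, -0.871, 0.003], [-0.871, 0.491, -0.002], [-0.0, -0.004, -1.0]]
force: [-0.4, -0.1, 5.8]
gripper_width: 0.503
grip_force: 100.0
```

Gripped at 42.8 mm on the 44 mm steel middle. Lifting and carrying it over the pin at (0.536, -0.0186).

Request:
play_rows --pt "0 0 -4" --pt "0 0 -12" --pt "0 0 -24" --pt "0 0 -32" --pt "-8 3 -32" --pt "-18 6 -30" --pt "-28 9 -20" --pt "-32 11 -14" --pt "-32 11 -4" --pt "-32 11 0" --yaw '[0,0,0,0,0,0,0,0,0,0]' --hand '[180,180,180,180,180,180,180,180,180,180]' --newtons 110

```text
time_s: 14.52
tool_pos: [0.5078, -0.1555, 0.2032]
orientation: [[-0.493, -0.87, 0.001], [-0.87, 0.493, 0.001], [-0.001, -0.0, -1.0]]
force: [0.9, -0.1, -4.0]
gripper_width: 0.503
grip_force: 111.4
```

Request:
play_rows --pt "-32 11 0" --pt "-32 11 0" --pt "-32 11 0" --pt "-22 7 0" --pt "-11 4 0" --pt "-5 1.3 0" --pt "0 0 0" --pt "0 0 0" --pt "0 0 0" --pt "0 0 0" --yaw '[0,0,0,0,0,0,0,0,0,0]' --hand '[180,180,180,180,180,180,180,180,180,180]'

```text
time_s: 15.35
tool_pos: [0.5343, -0.0192, 0.2022]
orientation: [[-0.493, -0.87, -0.001], [-0.87, 0.493, -0.0], [0.0, 0.0, -1.0]]
force: [-0.4, 0.0, -3.0]
gripper_width: 0.501
grip_force: 111.4
```

Run:
```python
from h import *
im=grab('wrist','w6.png'); b=grab('scene','scene1.png'); s=env.read_state()
cv2.imwrite('pics/s1x.png',np.hstack([cv2.resize(b[130:300,180:340],None,fx=2.5,fy=2.5,interpolation=cv2.INTER_CUBIC),cv2.resize(im,(380,425))]))
R=s['orientation'];print(s['tool_pos'],s['force'],s['gripper_width'],(R.T@(np.array([.5358,-.0186,.2])-s['tool_pos'])*1000).round(1))
```

```text
[ 0.53447419 -0.01900357  0.2022876 ] [-0.96265868 -0.35235268 -3.20936537] 0.49551974095876267 [-1.  -1.   2.3]
```

View pics/s1x.png

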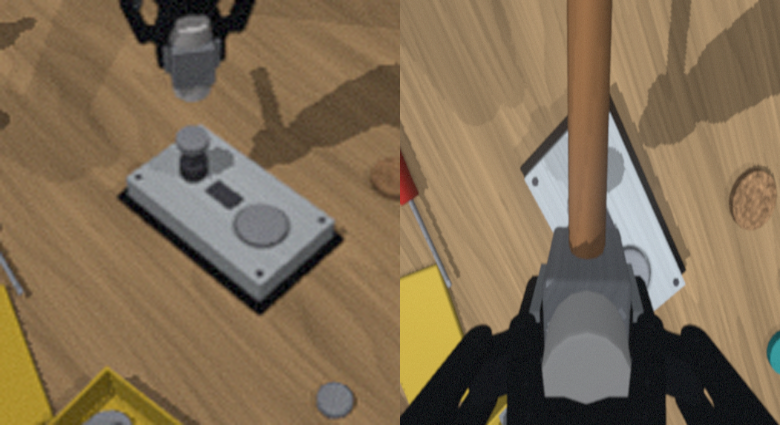

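The badge is seated in the pocket (scene part, about (262,225)). The mallet hangs upright over the pin, and its face has about 70 mm of clearance. Striking now. The call ends at the bottom of the stroke so I can read the depth.

Request:
play_rows --pt "-1 -1 0" --pt "0 0 0" --pt "0 0 0" --pt "0 0 0" --pt "0 0 0" --pt "0 0 20" --pt "0 0 32" --pt "0 0 32" --pt "0 0 7" --pt "0 0 0" --yaw '[0,0,0,0,0,0,0,0,0,0]' --hand '[180,180,180,180,180,180,180,180,180,180]' --newtons 120

```text
time_s: 16.28
tool_pos: [0.5367, -0.0173, 0.1118]
orientation: [[-0.491, -0.871, -0.001], [-0.871, 0.491, -0.001], [0.001, 0.0, -1.0]]
force: [-2.9, 3.0, 10.0]
gripper_width: 0.499
grip_force: 122.4
```

Request:
play_rows --pt "0 0 -25" --pt "0 0 -35" --pt "0 0 -25" --pt "0 0 -10" --pt "0 0 0" --pt "0 0 0" --pt "0 0 0" --pt "0 0 0" --pt "0 0 0" --pt "0 0 0" --yaw '[0,0,0,0,0,0,0,0,0,0]' --hand '[180,180,180,180,180,180,180,180,180,180]'

```text
time_s: 17.12
tool_pos: [0.5355, -0.0178, 0.205]
orientation: [[-0.492, -0.871, -0.003], [-0.871, 0.492, -0.001], [0.002, 0.002, -1.0]]
force: [-0.2, -0.7, -3.4]
gripper_width: 0.504
grip_force: 121.5
```

At the bottom the TCP depth gives about 20 mm of pin travel. The spring force of about 13.5–14.5 N corresponds to 18–20 mm, so the blow passes 16 mm. Returning the mallet to its original free spot.

Request:
play_rows --pt "8 -3 0" --pt "20 -7 0" --pt "32 -11 0" --pt "34 -11.5 0" --pt "34 -11.5 0" --pt "34 -11.5 0" --pt "34 -11.5 0" --pt "34 -11.5 0" --pt "28 -9.5 0" --pt "16 -5.5 0" --yaw '[0,0,0,0,0,0,0,0,0,0]' --hand '[180,180,180,180,180,180,180,180,180,180]'

```text
time_s: 17.95
tool_pos: [0.4813, -0.3056, 0.2059]
orientation: [[-0.494, -0.869, -0.001], [-0.869, 0.494, -0.0], [0.001, 0.001, -1.0]]
force: [0.7, 0.2, -4.0]
gripper_width: 0.502
grip_force: 121.4
```

Request:
play_rows --pt "7 -3 10" --pt "3 -1 20" --pt "0 0 30" --pt "0 0 30" --pt "0 0 30" --pt "0 0 20" --pt "0 0 12" --pt "0 0 8" --pt "0 0 5" --pt "0 0 0" --yaw '[0,0,0,0,0,0,0,0,0,0]' --hand '[180,180,180,180,180,180,180,180,180,180]'

```text
time_s: 18.78
tool_pos: [0.4809, -0.3126, 0.0403]
orientation: [[-0.491, -0.871, -0.002], [-0.871, 0.491, 0.001], [0.0, 0.002, -1.0]]
force: [-0.1, 0.2, -3.4]
gripper_width: 0.501
grip_force: 121.4
```

Request:
play_rows --pt "0 0 3" --pt "0 0 2" --pt "0 0 1" --pt "0 0 1" --pt "0 0 0.7" --pt "0 0 0" --pt "0 0 0" --pt "0 0 0" --pt "0 0 0" --pt "0 0 0" --yaw '[0,0,0,0,0,0,0,0,0,0]' --hand '[180,180,180,180,180,180,180,180,180,180]'

```text
time_s: 19.62
tool_pos: [0.4814, -0.3129, 0.0337]
orientation: [[-0.492, -0.871, 0.0], [-0.871, 0.492, -0.0], [-0.0, -0.0, -1.0]]
force: [-0.1, 0.6, -3.0]
gripper_width: 0.502
grip_force: 121.4
```

Request:
play_rows --pt "0 0 0.7" --pt "0 0 0.7" --pt "0 0 0.6" --pt "0 0 0" --pt "0 0 0" --pt "0 0 0" --pt "0 0 0" --pt "0 0 0" --pt "0 0 0" --pt "0 0 0" --yaw '[0,0,0,0,0,0,0,0,0,0]' --hand '[180,180,180,180,180,180,180,180,180,180]'

```text
time_s: 20.45
tool_pos: [0.4813, -0.3129, 0.032]
orientation: [[-0.492, -0.871, 0.0], [-0.871, 0.492, -0.0], [0.0, -0.0, -1.0]]
force: [-2.0, 2.2, 5.1]
gripper_width: 0.504
grip_force: 122.2
```

The mallet's weight is on the table at the same TCP height as when it was gripped, so it didn't slip. Releasing and withdrawing upward.

Request:
play_rows --pt "0 0 0" --pt "0 0 0" --pt "0 0 0" --pt "0 0 0" --pt "0 0 0" --pt "0 0 0" --pt "0 0 0" --pt "0 0 -5" --pt "0 0 -10" --pt "0 0 -20" --yaw '[0,0,0,0,0,0,0,0,0,0]' --hand '[100,80,50,20,0,0,0,0,0,0]'

```text
time_s: 21.28
tool_pos: [0.4799, -0.3124, 0.0657]
orientation: [[-0.492, -0.871, -0.004], [-0.871, 0.492, 0.002], [0.001, 0.004, -1.0]]
force: [0.4, 0.1, -0.1]
gripper_width: 0.997
grip_force: 0.0
```

Request:
play_rows --pt "0 0 -30" --pt "0 0 -35" --pt "0 0 -35" --pt "0 0 -35" --pt "0 0 -35" --pt "0 0 -20" --pt "0 0 -5" --pt "0 0 0" --pt "0 0 0" --pt "0 0 0" --yaw '[0,0,0,0,0,0,0,0,0,0]' --hand '[0,0,0,0,0,0,0,0,0,0]'

```text
time_s: 22.12
tool_pos: [0.4804, -0.3125, 0.26]
orientation: [[-0.492, -0.871, -0.003], [-0.871, 0.492, 0.002], [0.0, 0.003, -1.0]]
force: [0.6, 0.6, -0.2]
gripper_width: 1.001
grip_force: 0.0
```

Run:
```python
from h import *
b=grab('scene','scene2.png'); print(env.read_state()['time_s'])
cv2.imwrite('pics/s2x.png',cv2.resize(b,(800,600),interpolation=cv2.INTER_CUBIC))
```

```text
22.1667
```

View pics/s2x.png

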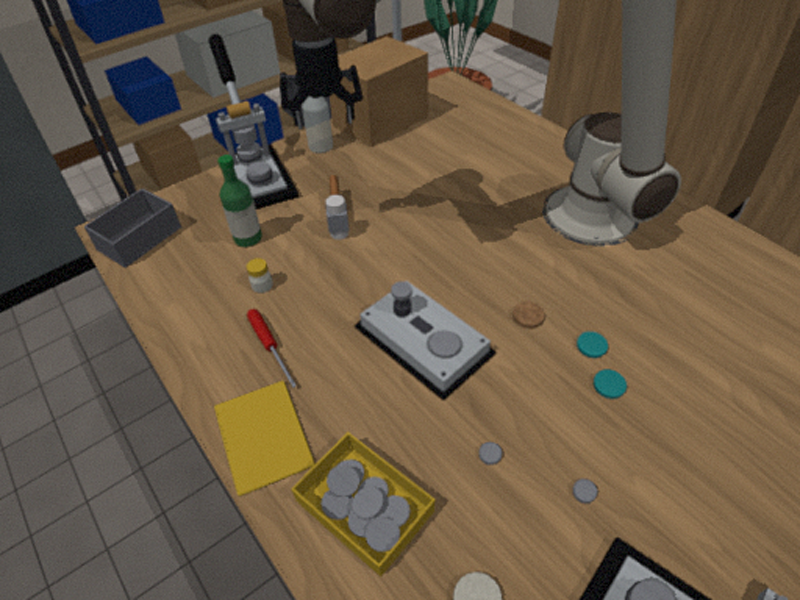

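Scene view: the badge is in the pocket (445,344), the pin is back up (401,291), the mallet stands on the table (336,215) and nothing else has moved. Handing in.

```bash
python3 -c "
from bench import env
print(env.job_done())"
```

```text
the job is handed in; nothing more can be done
None
```

The job is handed in at about 22 s of the 48 s allowed: the badge lies flat in its pocket, one brisk mallet blow drove the pin down an estimated 18–20 mm and it sprang back up, and the mallet is back on the table off the block with nothing else disturbed.

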